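Press an end cap home with a ratchet press and take the housing out

TASK

Pump the lever of the bench ratchet press, stroke after stroke, until its jaw has pushed the end cap fully home on the metal housing. Then press the release button right down until the jaw has run all the way back, lift the housing out and set it down gently in the grey tray, flat and the same way up. Move the jaw only by the lever and the release, not by hand, and leave the other things on the bench where they are.

Things in the scene. Friction and masses are not known exactly. Their poses are not given: they have to be found in the camera images.
- press: bench ratchet press, fixed; base plate 90 x 270 mm (x, y), its top 12 mm above the bench. Origin: centre of the underside; presses along its +y. Anvil face at y = 115 mm (top 55 mm high); mechanism block at y = -130 to -34 mm (top 66 mm high); lever beyond it. The housing lies between jaw and anvil, beside it four rail bits 5 mm high at y = 60 and 108 mm (10 mm long), clear between them
- lever_pad (a point): centre of the top of the grey pad (34 x 36 mm) at the free end of the pump lever, which points to the press's -y; about 123 mm above the bench when up. A full stroke takes it 46 mm down and 12 mm outward (press -y). The lever's axis lies along the press's x, at y = -118 mm, 73 mm above the bench
- pump_lever (a joint): lever angle, 0 = up (rest), 0.45 rad = fully down; a spring lifts it back. It takes 4 to 10 N at the pad; once the cap is home it stops and goes hard. A stroke to the bottom advances the jaw 10 mm for good (two 5 mm teeth; 12 mm while down, then it drops back to the tooth), a shorter one 5 mm or nothing. It must come right up between strokes
- jaw (a joint): travel of the sliding jaw toward the anvil, 0 = fully back, m; its face stands at y = -10 mm + travel in the press frame. A pawl holds it against a return spring of about 5 N
- jaw_face (a point): centre of the jaw's pressing face (40 x 38 mm), 33 mm above the bench
- release_top (a point): centre of the top of the round black release button (24 mm diameter) on the mechanism block, 86 mm above the bench when up
- release (a joint): depth of the release button, 0 = up, 0.009 m = right down (about 6 N). The pawls are clear only from about 7 mm on; held there, the jaw springs fully back in about half a second. It comes up by itself; at rest it may read 0 to 3 mm
- housing_center (a point): centre (half-way up, 31 mm above the bench in the press) of the ribbed aluminium housing, 36 x 60 x 38 mm (x, y, z; without its cap), loose, about 0.2 kg; y axis along its length, closed end at +y toward the anvil, cap at -y, z up. Take it across its x sides (36 mm)
- end_cap (a joint): how far the black end cap stands out of its home position, m: 0 = fully home against the housing; the cap is held in the housing by friction (about 6 N) and cannot come out
- cap_face (a point): centre of the outer face of the end cap (36 x 38 mm, flange 6 mm thick); with the cap home it is 36 mm from the housing centre along the housing's -y
- tray: shallow grey tray 125 x 150 x 15 mm (x, y, z), wall and floor 4 mm thick, fixed to the bench. Origin: centre of its underside
- loupe: small black cylindrical loupe, 38 mm across, 28 mm high, origin at its underside; leave alone
- stamp: hand stamp with a round-ended grip on a wooden foot, 24 x 34 x 56 mm, origin at its underside; leave alone
- tape: roll of amber tape lying flat, 95 mm across, 19 mm high, origin at its underside; leave alone
- grease_jar: small white jar with a black screw cap, 38 mm across, 40 mm high, origin at its underside; leave alone
There are look-alikes about, which are no part of the job. What is meant by the part that bears housing_center is not orange or pink, and is the larger of those in its own colour.

How it is judged:
On the way, in this order (a step that is already met when the one before it is completed fails the run):
1. the jaw, pumped up to the cap, has pushed the end cap fully home (within 1.5 mm) (value of joint end_cap below 0.0015 m and distance between jaw_face and cap_face below 0.012 m), for 0.2 s.
2. the release has let the jaw run fully back (within 4 mm), the cap still home and the housing still in the press (value of joint jaw below 0.004 m and value of joint end_cap below 0.0015 m and horizontal distance between housing_center and press below 0.1 m and height (world z) of housing_center below 0.04 m), for 0.2 s.
At the end, for the whole second after the job is handed in: The housing lies at rest in the tray: its centre over the tray floor (within 45 mm in x and 55 mm in y of the tray's centre) and 19 to 27 mm above the tray's underside, within 0.1 rad of flat and the same way up; the end cap is home within 1.5 mm and the jaw is fully back within 4 mm (value of joint end_cap below 0.0015 m and value of joint jaw below 0.004 m and x of housing_center in the frame of tray between -0.045 and 0.045 m and y of housing_center in the frame of tray between -0.055 and 0.055 m and z of housing_center in the frame of tray between 0.019 and 0.027 m and angle between housing_center's own z axis and vertical below 0.1 rad and linear speed of housing below 0.02 m/s); the robot touches nothing.
It fails at once if the jaw is pushed by the fingers (over 5 N) (contact force between the fingers and jaw above 5 N).
It fails at once if the housing is dropped into the tray (faster than 0.5 m/s within the last 12 mm above its floor) (linear speed of housing above 0.5 m/s and height (world z) of housing_center below 0.035 m and horizontal distance between housing_center and tray below 0.1 m).
It fails at once if a bystander (loupe, stamp, tape roll or jar) is moved by more than 30 mm (distance of any of loupe, stamp, tape, grease_jar from where it was at the start of the episode above 0.03 m).
It also fails if it takes over 64 s, if anything falls off the work surface, if the arm or the gripper's body presses on something with over 40 N, if the wrist force passes 120 N, or if a joint passes its speed limit or range.

ROBOT

A 6-joint arm with a two-finger parallel gripper is mounted at the origin on a cart in front of the work surface, level with it; the furniture and walls round the work are solid. World frame = base frame: x ahead of the robot, y to its left, z up, the work surface at z = 0. Lengths are in m, angles in rad, forces in N, time in s.
With the tool pointing down it reaches from about 0.325 to 0.9 m from the base axis. Payload 6.1 kg.
Tool frame: the origin (TCP) lies on the centre line of the jaws, within the pads' length; the fingertips stand 14 mm ahead of it and the grasp point (between the pads) lies 5 mm behind it (tcp_to_tips is the distance from the TCP to the fingertips, in m); x points along the fingers, y is the direction in which the jaws open and shut, and the axes are right-handed (so a half turn about x gives the same grasp; the last joint's range is limited). The gripper opens to 87 mm and grips with 3 to 60 N. Pads are 19 mm wide; open, the fingers measure 117 mm over their backs; the gripper's body (75 mm by 190 mm) begins 51 mm behind the grasp point.
Start: joints at [1.184, 0.22, 1.526, -0, 1.395, -0.126], TCP at [0.161, 0.604, 0.237] pointing down, gripper open.
Joint ranges: [-2.98, 2.98], [-0.91, 2.08], [0.09, 2.57], [-1.24, 4.39], [0.2, 2.65], [-2.68, 2.68]. Speed limits (rad/s): [2.57, 2.57, 3.01, 3.14, 3.14, 3.14].

INTERFACE

Orientations are given as a unit quaternion [w, x, y, z].
In Python, from bench import * gives the robot as it stands. The module is installed in compiled form; this text tells all that it offers.
- The arm moves only by the tool arm_command, never from a script. Its argument "targets" is a list of rows, each a list of 3 entries, a list of its own where there are three numbers: the shift along the tool's x, y, z in m, then the turn, a rotation vector about the tool's x, y, z in rad, then the opening, from 0 (shut) to 1 (fully open). In form: [[[dx, dy, dz], [rx, ry, rz], hand], ...]. A call has 1 to 10 rows; each row is the pose to reach, as a shift and turn from the pose commanded when the call began, along the tool's axes at that moment; what a row does not reach only later rows make up. A row lasts 1/10 s, in which the tool goes at most 50 mm and 8.59 degrees, less where a joint would pass 70% of its speed; a pose out of reach is approached as far as the arm can. A call with a gripper value outside its range is refused whole. The fingers move at their own pace and stop on an object; the grip force is fixed at half the most. Time passes only in rows, so rows that repeat a pose let the fingers close. It gives the time, the measured TCP pose, the force and the opening at its end, in the units of the state.
- get_obs(): the state, without advancing time (a new reading comes with each control period).
- snapshot(name): name is "scene" or "top" or "wrist"; returns a dict with "pixels" (420x560x3 uint8, red, green, blue), "range_z" (420x560 float32, m along the optical axis (not along the pixel's ray), 0 where there is no reading), "K" (3x3 intrinsics, pixels), "world_from_camera" (4x4, takes a point from camera to world coordinates). Camera axes: x right, y down, z forward; pixel columns grow to the right and rows downward; lengths in m; the calibration is good to about 2 mm. The wrist camera is an equidistant fisheye: a pixel r from the principal point sees the ray r / f radians off the axis. A picture is of the moment at which its call begins.
- sign_off(): hands the job in, once; it reports no verdict.
The state is a dict: "time_s": time; "qpos": joint angles; "dq": joint speeds; "joint_torque": joint torques, N m; "position": TCP position; "orientation": TCP orientation; "ft_force": force on the tool from outside, world axes, zero at the start; "ft_torque": the same for the moment, N m; "grip_width": finger opening in m.
Only numpy, scipy, OpenCV 4.12 (cv2) and the standard library are available. Lean on these libraries where they do the work, as an engineer would, in place of code of your own. Each camera call takes 0.05 s, during which the arm holds its last target. There are 200 camera calls.

## Working session

There is one attempt and no reset: what is moved stays moved. The work goes in short steps, Python scripts to look and compute and a tool call to move; the robot and the scene stay as the last step left them, time stands still between calls to the robot, and variables do not carry over. Pictures are saved under pics/ and viewed, about 8 in all and at most 12, crops included, and the job is handed in when it is done.

Besides the shell and the picture viewer there is one more tool, called after ">>>" by a JSON object that holds its "fn" and its "kwargs". arm_command: Moves the arm, as the interface text tells. Its arguments: {"type":"object","properties":{"targets":{"type":"array","items":{"type":"array"}}},"required":["targets"]}

```bash
mkdir -p pics; cat > h.py <<'E'
from bench import *
import numpy as np, cv2
from scipy.spatial.transform import Rotation as R
def snap(n,f):
    s=snapshot(n); cv2.imwrite(f'pics/{f}.png',s['pixels'][:,:,::-1]); np.savez(f'pics/{f}.npz',**s); return s
def pts(s):
    K=s['K'];z=s['range_z'];v,u=np.mgrid[:z.shape[0],:z.shape[1]]
    p=np.stack([(u-K[0,2])/K[0,0]*z,(v-K[1,2])/K[1,1]*z,z],-1);T=s['world_from_camera']
    return p@T[:3,:3].T+T[:3,3]
E
python3 - <<'E'
from h import *
o=get_obs();print({k:np.round(v,3) for k,v in o.items()})
a=snap('top','top');b=snap('scene','scene')
for s in(a,b):print(s['K'],s['world_from_camera'].round(3))
E
```

```text
{'time_s': np.float64(0.0), 'qpos': array([ 1.184,  0.221,  1.528, -0.   ,  1.395, -0.126]), 'dq': array([ 0.001, -0.001,  0.   , -0.001,  0.   , -0.   ]), 'joint_torque': array([  0.   , -49.462, -38.738,   0.07 ,   0.057,  -0.   ]), 'position': array([0.161, 0.603, 0.235]), 'orientation': array([ 0.701,  0.091,  0.701, -0.093]), 'ft_force': array([ 0.065, -0.078,  0.64 ]), 'ft_torque': array([ 0.007, -0.015, -0.018]), 'grip_width': np.float64(0.087)}
[[405.31584711   0.         284.13929932]
 [  0.         405.31584711 214.28301584]
 [  0.           0.           1.        ]] [[-6.00e-03 -9.97e-01  8.00e-02  4.67e-01]
 [-1.00e+00  6.00e-03  1.00e-03 -2.50e-02]
 [-1.00e-03 -8.00e-02 -9.97e-01  1.45e+00]
 [ 0.00e+00  0.00e+00  0.00e+00  1.00e+00]]
[[472.68336397   0.         285.81636744]
 [  0.         472.68336397 210.80264562]
 [  0.           0.           1.        ]] [[ 0.584 -0.359  0.728 -0.318]
 [-0.812 -0.269  0.518 -0.667]
 [ 0.01  -0.893 -0.449  0.643]
 [ 0.     0.     0.     1.   ]]
```

View pics/top.png

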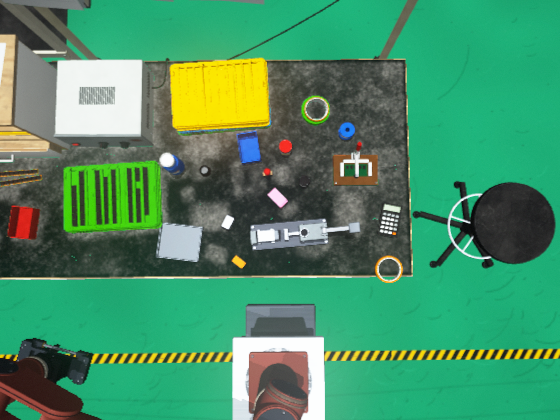

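View pics/scene.png

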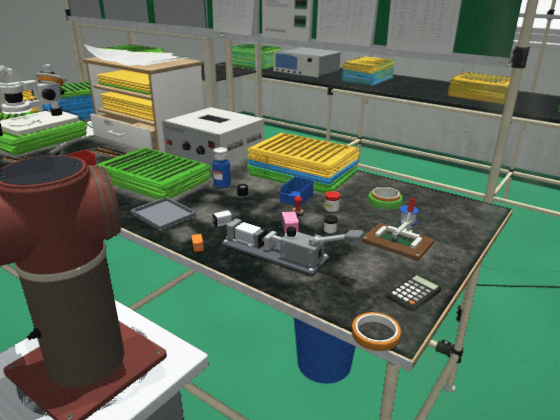

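The top view shows the press at about (290,235), pointing image-left (world +y). The housing in it is at (267,236), the release at (304,232), the lever pad at (354,227) and the tray at (180,242). A small white look-alike lies at (228,222).

```bash
python3 - <<'E'
from h import *
s=dict(np.load('pics/top.npz'));P=pts(s);im=s['pixels']
cv2.imwrite('pics/crop.png',cv2.resize(im[195:275,150:375,::-1],None,fx=3.5,fy=3.5,interpolation=cv2.INTER_CUBIC))
Z=P[...,2]
def rep(n,m):
    m=m.astype(np.uint8);k,l,st,c=cv2.connectedComponentsWithStats(m)
    for i in range(1,k):
        if st[i,4]>12:
            q=P[l==i][:,:2].astype(np.float32);r=cv2.minAreaRect(q);print(n,st[i,4],c[i].round(),np.round(r[0],4),np.round(r[1],4),round(r[2],1),np.median(P[l==i][:,2]).round(4))
roi=np.zeros(Z.shape,bool);roi[195:275,150:375]=1
for a,b in[(.004,.018),(.03,.045),(.045,.053),(.053,.06),(.06,.07),(.08,.09),(.1,.14)]:rep((a,b),roi&(Z>a)&(Z<b))
print(P[242,180],P[228,354],P[235,268])
E
```

```text
(0.004, 0.018) 1047 [286. 235.] [ 0.5132 -0.0447] [0.1014 0.2755] 7.1 0.0113
(0.004, 0.018) 779 [180. 242.] [0.4889 0.3486] [0.1673 0.1319] 84.3 0.0067
(0.03, 0.045) 143 [279. 200.] [ 0.6396 -0.0019] [0.0627 0.0349] 45.1 0.0374
(0.045, 0.053) 39 [158. 202.] [0.6241 0.4137] [0.053  0.0096] 3.6 0.0499
(0.045, 0.053) 35 [159. 219.] [0.5683 0.4121] [0.0131 0.052 ] 88.2 0.0501
(0.045, 0.053) 66 [289. 234.] [ 0.5117 -0.0488] [0.0521 0.0343] 88.6 0.0497
(0.045, 0.053) 208 [267. 235.] [0.5069 0.0409] [0.0362 0.1007] 3.2 0.0491
(0.053, 0.06) 14 [153. 196.] [0.6459 0.428 ] [0.0103 0.0255] 19.4 0.0574
(0.053, 0.06) 159 [154. 213.] [0.589  0.4222] [0.0939 0.0356] 0.9 0.0568
(0.053, 0.06) 48 [253. 237.] [0.5026 0.0807] [0.0417 0.0221] 6.8 0.055
(0.06, 0.07) 28 [153. 199.] [0.6351 0.4273] [0.0228 0.0276] 89.2 0.0614
(0.06, 0.07) 315 [312. 231.] [ 0.5204 -0.1225] [0.0567 0.0944] 5.3 0.0648
(0.08, 0.09) 32 [328. 229.] [ 0.526  -0.1739] [0.0369 0.0161] 72.4 0.0832
(0.08, 0.09) 36 [304. 232.] [ 0.5173 -0.0904] [0.0205 0.0203] 89.4 0.0844
(0.1, 0.14) 147 [352. 227.] [ 0.5315 -0.2428] [0.061 0.033] 89.5 0.1208
[0.48736376 0.34726936 0.00493149] [ 0.5280669  -0.25280181  0.12111388] [0.50905001 0.03231604 0.04767087]
```

View pics/crop.png

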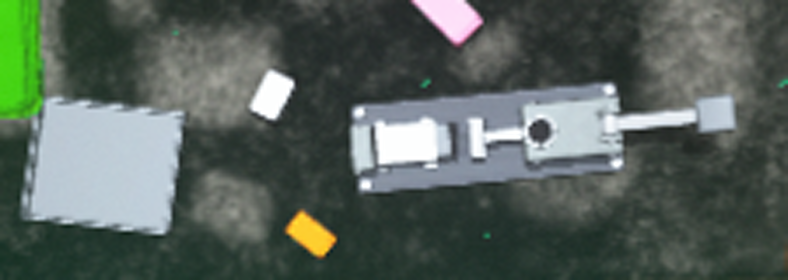

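```bash
cat >> h.py <<'E'
PSI=0.0775; O=np.array([.5132,-.0447])
def pw(x,y): c,s=np.cos(PSI),np.sin(PSI); return O+[c*x-s*y,s*x+c*y]
def go(p,psi=None,sg=1):
    o=get_obs();w,x,y,z=o['orientation'];r=R.from_quat([x,y,z,w])
    d=r.inv().apply(np.array(p)-o['position'])
    rv=np.zeros(3)
    if psi is not None:
        X=np.array([0,0,-1.]);Y=sg*np.array([np.cos(psi),np.sin(psi),0]);M=R.from_matrix(np.stack([X,Y,np.cross(X,Y)],1));rv=(r.inv()*M).as_rotvec()
    print('shift',d.round(4),'rot',rv.round(4),'axes',r.as_matrix().round(3).tolist())
E
python3 - <<'E'
from h import *
print(pw(0,-.209),pw(0,85e-3),pw(0,-.046))
for sg in(1,-1):go([.5285,-.254,.17],PSI,sg)
E
```

```text
[ 0.52938129 -0.25307266] [0.50661909 0.04004486] [ 0.51676143 -0.09056193]
shift [ 0.0667 -0.7335  0.5762] rot [1.2324e+00 9.0000e-04 1.6000e-03] axes [[-0.001, 0.258, 0.966], [-0.002, 0.966, -0.258], [-1.0, -0.002, -0.0]]
shift [ 0.0667 -0.7335  0.5762] rot [-1.9091e+00 -1.8000e-03  1.0000e-03] axes [[-0.001, 0.258, 0.966], [-0.002, 0.966, -0.258], [-1.0, -0.002, -0.0]]
```

>>> {"fn": "arm_command", "kwargs": {"targets": [[[0.02,-0.7335,0.5762],[1.232,0,0],0],[[0.02,-0.7335,0.5762],[1.232,0,0],0],[[0.02,-0.7335,0.5762],[1.232,0,0],0],[[0.02,-0.7335,0.5762],[1.232,0,0],0],[[0.02,-0.7335,0.5762],[1.232,0,0],0],[[0.02,-0.7335,0.5762],[1.232,0,0],0],[[0.02,-0.7335,0.5762],[1.232,0,0],0],[[0.02,-0.7335,0.5762],[1.232,0,0],0],[[0.02,-0.7335,0.5762],[1.232,0,0],0],[[0.02,-0.7335,0.5762],[1.232,0,0],0]]}}

```text
time_s: 1.1
position: [0.3583, 0.1426, 0.2257]
orientation: [0.519, 0.481, 0.519, -0.48]
ft_force: [2.1, 0.5, 0.3]
grip_width: 0.0148
```

```bash
python3 -c "
from h import *
print(get_obs()['qpos'],get_obs()['position'])
go([.5285,-.254,.17],PSI)"
```

```text
[ 1.73365475e-01 -3.87059053e-01  2.11572264e+00  8.10941038e-05
  1.41223944e+00  9.60637751e-02] [0.3582908  0.14256801 0.22573562]
shift [0.0558 0.139  0.4085] rot [-0.0002 -0.0001 -0.0007] axes [[0.001, 0.997, 0.077], [0.0, 0.077, -0.997], [-1.0, 0.001, -0.0]]
```

>>> {"fn": "arm_command", "kwargs": {"targets": [[[0.045,0.139,0.4085],[0,0,0],0],[[0.045,0.139,0.4085],[0,0,0],0],[[0.045,0.139,0.4085],[0,0,0],0],[[0.045,0.139,0.4085],[0,0,0],0],[[0.045,0.139,0.4085],[0,0,0],0],[[0.045,0.139,0.4085],[0,0,0],0],[[0.045,0.139,0.4085],[0,0,0],0],[[0.045,0.139,0.4085],[0,0,0],0],[[0.045,0.139,0.4085],[0,0,0],0],[[0.045,0.139,0.4085],[0,0,0],0]]}}

```text
time_s: 2.1
position: [0.5287, -0.2558, 0.1793]
orientation: [0.518, 0.481, 0.518, -0.481]
ft_force: [0.4, 0.9, -0.9]
grip_width: 0.0007
```

```bash
python3 -c "
from h import *
s=snap('wrist','w1');s=snap('scene','s1')
print(get_obs()['position'],get_obs()['ft_force'])
cv2.imwrite('pics/j1.png',np.vstack([np.load('pics/w1.npz')['pixels'][60:380,:,::-1],s['pixels'][140:320,:,::-1]]))
go([.5285,-.254,.139],PSI)"
```

```text
[ 0.52792179 -0.25211653  0.17972164] [ 0.55577422  0.82316367 -0.23933038]
shift [0.0407 0.0005 0.002 ] rot [-0.0009 -0.0017  0.0017] axes [[-0.002, 0.997, 0.076], [0.002, 0.076, -0.997], [-1.0, -0.002, -0.002]]
```

View pics/j1.png

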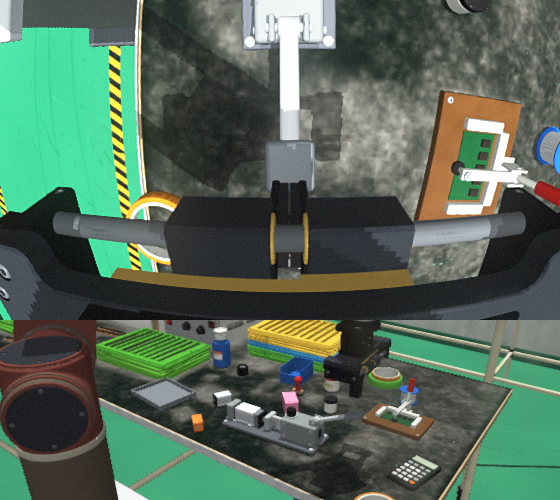

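The wrist view has the pad at (289,165), lined up under the closed fingers at (290,190). First stroke.

>>> {"fn": "arm_command", "kwargs": {"targets": [[[0.025,0.0005,0.0],[0,0,0],0],[[0.042,0.0005,0.002],[0,0,0],0],[[0.055,0.0005,0.007],[0,0,0],0],[[0.068,0.0005,0.01],[0,0,0],0],[[0.08,0.0005,0.012],[0,0,0],0],[[0.089,0.0005,0.013],[0,0,0],0],[[0.091,0.0005,0.013],[0,0,0],0],[[0.091,0.0005,0.013],[0,0,0],0]]}}

```text
time_s: 3.0
position: [0.5302, -0.2643, 0.0927]
orientation: [0.519, 0.48, 0.519, -0.48]
ft_force: [-7.8, 4.4, 16.7]
grip_width: 0.0003
```

```bash
cat >> h.py <<'E'
def jaw(f):
    s=snap('top',f);P=pts(s);Z=P[...,2];o=get_obs()
    L=lambda m:((P[m][:,:2]-O)@np.array([-np.sin(PSI),np.cos(PSI)]))
    roi=np.zeros(Z.shape,bool);roi[222:248,245:300]=1
    m=(roi&(Z>.03)&(Z<.062));k,l,st,c=cv2.connectedComponentsWithStats(m.astype(np.uint8))
    for i in range(1,k):
        if st[i,4]>10: v=L(l==i);print('blob y',v.min().round(4),v.max().round(4),st[i,4])
    print(o['position'].round(4),o['ft_force'].round(1),o['time_s'])
E
python3 -c "
from h import *
jaw('t1')"
```

```text
blob y -0.0309 0.138 413
[ 0.5302 -0.2643  0.0927] [-7.   3.8 16.6] 3.05
```

>>> {"fn": "arm_command", "kwargs": {"targets": [[[-0.025,0,-0.004],[0,0,0],0],[[-0.055,0,-0.013],[0,0,0],0],[[-0.055,0,-0.013],[0,0,0],0],[[-0.055,0,-0.013],[0,0,0],0]]}}

```text
time_s: 3.45
position: [0.5296, -0.2515, 0.1459]
orientation: [0.52, 0.48, 0.519, -0.48]
ft_force: [1.0, 0.1, -0.9]
grip_width: 0.0002
```

```bash
python3 -c "
from h import *
jaw('t2')
t=[np.load(f'pics/{n}.npz')['pixels'][215:255,240:360,::-1] for n in('top','t2')]
cv2.imwrite('pics/j2.png',cv2.resize(np.vstack(t),None,fx=6,fy=6,interpolation=cv2.INTER_CUBIC))"
```

```text
blob y -0.031 0.1375 413
[ 0.5288 -0.2513  0.1446] [-0.2  0.4 -0.3] 3.5
```

View pics/j2.png

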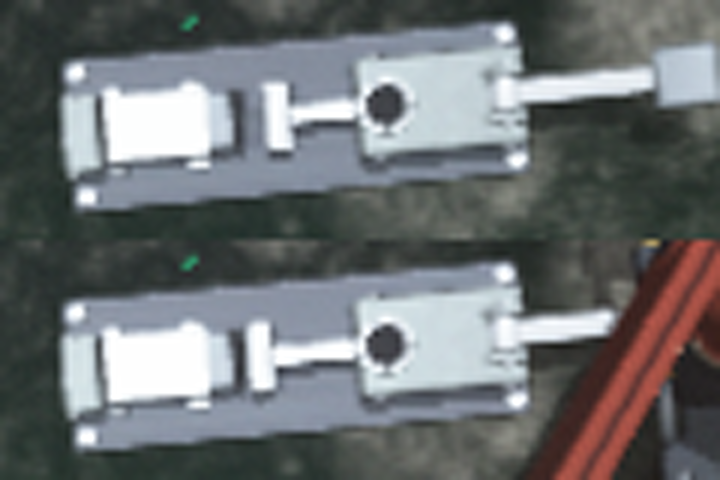

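The jaw advanced about 10 mm and now stands just short of the black cap flange (jaw face column 248, cap 243, in the lower half). Second stroke, checking force half-way.

>>> {"fn": "arm_command", "kwargs": {"targets": [[[0.012,0,0.002],[0,0,0],0],[[0.025,0,0.008],[0,0,0],0],[[0.037,0,0.011],[0,0,0],0]]}}

```text
time_s: 3.8
position: [0.5304, -0.263, 0.1068]
orientation: [0.519, 0.481, 0.519, -0.48]
ft_force: [1.4, 2.4, 11.2]
grip_width: 0.0008
```

>>> {"fn": "arm_command", "kwargs": {"targets": [[[0.009,0,0.001],[0,0,0],0],[[0.018,0,0.002],[0,0,0],0],[[0.018,0,0.002],[0,0,0],0]]}}

```text
time_s: 4.1
position: [0.5309, -0.265, 0.0922]
orientation: [0.519, 0.481, 0.519, -0.48]
ft_force: [-6.7, 7.1, 25.5]
grip_width: 0.0002
```

>>> {"fn": "arm_command", "kwargs": {"targets": [[[-0.025,0,-0.004],[0,0,0],0],[[-0.055,0,-0.013],[0,0,0],0],[[-0.055,0,-0.013],[0,0,0],0],[[-0.055,0,-0.013],[0,0,0],0]]}}

```text
time_s: 4.5
position: [0.5286, -0.2518, 0.1435]
orientation: [0.519, 0.48, 0.52, -0.48]
ft_force: [-1.3, -0.6, -0.8]
grip_width: 0.0007
```

```bash
cat >> h.py <<'E'
def prof(f):
    s=np.load(f'pics/{f}.npz') ;g=s['pixels'].astype(int)
    K=s['K'];T=s['world_from_camera']
    out=[]
    for y in np.arange(.01,.125,.003):
        w=np.r_[pw(0,y),.048,1];c=np.linalg.inv(T)@w;u=K@c[:3];u=u[:2]/u[2];out.append((round(y*1000),int(g[int(round(u[1])),int(round(u[0]))].mean())))
    print(out)
E
python3 -c "
from h import *
jaw('t3')
for n in('top','t2','t3'):prof(n)"
```

```text
blob y -0.0315 0.1381 406
[ 0.528  -0.2515  0.1425] [0.6 0.1 0.4] 4.55
[(10, 237), (13, 237), (16, 251), (19, 251), (22, 200), (25, 127), (28, 129), (31, 123), (34, 92), (37, 96), (40, 70), (43, 181), (46, 214), (49, 214), (52, 213), (55, 238), (58, 238), (61, 252), (64, 253), (67, 253), (70, 253), (73, 253), (76, 253), (79, 253), (82, 253), (85, 253), (88, 253), (91, 253), (94, 253), (97, 253), (100, 253), (103, 253), (106, 253), (109, 253), (112, 248), (115, 167), (118, 103), (121, 195), (124, 195)]
[(10, 253), (13, 253), (16, 253), (19, 231), (22, 242), (25, 252), (28, 251), (31, 196), (34, 73), (37, 72), (40, 74), (43, 187), (46, 219), (49, 219), (52, 220), (55, 241), (58, 241), (61, 253), (64, 254), (67, 254), (70, 254), (73, 254), (76, 254), (79, 254), (82, 254), (85, 254), (88, 254), (91, 254), (94, 254), (97, 254), (100, 254), (103, 254), (106, 254), (109, 254), (112, 250), (115, 175), (118, 108), (121, 202), (124, 202)]
[(10, 253), (13, 253), (16, 253), (19, 253), (22, 253), (25, 253), (28, 235), (31, 243), (34, 251), (37, 252), (40, 250), (43, 180), (46, 69), (49, 146), (52, 207), (55, 214), (58, 214), (61, 251), (64, 254), (67, 254), (70, 254), (73, 254), (76, 254), (79, 254), (82, 254), (85, 254), (88, 254), (91, 254), (94, 254), (97, 254), (100, 254), (103, 254), (106, 254), (109, 254), (112, 254), (115, 241), (118, 152), (121, 201), (124, 201)]
```

Jaw face about 42 mm, and the cap still shows about 10 mm of light plug. Third stroke in small steps.

>>> {"fn": "arm_command", "kwargs": {"targets": [[[0.013,0,0.002],[0,0,0],0],[[0.025,0,0.008],[0,0,0],0],[[0.036,0,0.011],[0,0,0],0]]}}

```text
time_s: 4.85
position: [0.53, -0.2626, 0.1072]
orientation: [0.519, 0.481, 0.519, -0.48]
ft_force: [0.6, 5.0, 11.2]
grip_width: 0.0002
```

>>> {"fn": "arm_command", "kwargs": {"targets": [[[0.004,0,0.0005],[0,0,0],0],[[0.008,0,0.001],[0,0,0],0]]}}

```text
time_s: 5.05
position: [0.5301, -0.2639, 0.0995]
orientation: [0.519, 0.481, 0.519, -0.48]
ft_force: [0.0, 1.7, 8.8]
grip_width: 0.0
```

>>> {"fn": "arm_command", "kwargs": {"targets": [[[0.003,0,0.0005],[0,0,0],0],[[0.005,0,0.001],[0,0,0],0]]}}

```text
time_s: 5.25
position: [0.5302, -0.2646, 0.0947]
orientation: [0.519, 0.481, 0.519, -0.48]
ft_force: [-0.8, 3.9, 10.9]
grip_width: 0.0004
```

>>> {"fn": "arm_command", "kwargs": {"targets": [[[0.003,0,0.0005],[0,0,0],0],[[0.006,0,0.0005],[0,0,0],0],[[0.006,0,0.0005],[0,0,0],0]]}}

```text
time_s: 5.55
position: [0.5305, -0.2648, 0.092]
orientation: [0.519, 0.481, 0.52, -0.48]
ft_force: [-9.1, 7.8, 30.0]
grip_width: 0.0004
```

>>> {"fn": "arm_command", "kwargs": {"targets": [[[-0.025,0,-0.004],[0,0,0],0],[[-0.055,0,-0.013],[0,0,0],0],[[-0.055,0,-0.013],[0,0,0],0],[[-0.055,0,-0.013],[0,0,0],0]]}}

```text
time_s: 5.95
position: [0.5285, -0.2523, 0.1432]
orientation: [0.519, 0.48, 0.52, -0.48]
ft_force: [-0.5, 0.0, -0.7]
grip_width: 0.0005
```

```bash
python3 -c "
from h import *
jaw('t4')
for n in('t3','t4'):prof(n)"
```

```text
blob y -0.0313 0.1381 385
[ 0.5279 -0.2521  0.1423] [-0.4 -0.5 -0. ] 6.0
[(10, 253), (13, 253), (16, 253), (19, 253), (22, 253), (25, 253), (28, 235), (31, 243), (34, 251), (37, 252), (40, 250), (43, 180), (46, 69), (49, 146), (52, 207), (55, 214), (58, 214), (61, 251), (64, 254), (67, 254), (70, 254), (73, 254), (76, 254), (79, 254), (82, 254), (85, 254), (88, 254), (91, 254), (94, 254), (97, 254), (100, 254), (103, 254), (106, 254), (109, 254), (112, 254), (115, 241), (118, 152), (121, 201), (124, 201)]
[(10, 253), (13, 253), (16, 253), (19, 253), (22, 253), (25, 253), (28, 253), (31, 253), (34, 253), (37, 250), (40, 244), (43, 248), (46, 252), (49, 248), (52, 176), (55, 71), (58, 71), (61, 247), (64, 254), (67, 254), (70, 254), (73, 254), (76, 254), (79, 254), (82, 254), (85, 254), (88, 254), (91, 254), (94, 254), (97, 254), (100, 254), (103, 254), (106, 254), (109, 254), (112, 254), (115, 241), (118, 152), (121, 199), (124, 199)]
```

Nearly or fully home. A fourth stroke, in small steps, should go hard early if it is.

>>> {"fn": "arm_command", "kwargs": {"targets": [[[0.01,0,0.001],[0,0,0],0],[[0.014,0,0.003],[0,0,0],0]]}}

```text
time_s: 6.2
position: [0.5291, -0.2557, 0.1291]
orientation: [0.519, 0.48, 0.519, -0.48]
ft_force: [-0.1, 1.8, 7.8]
grip_width: 0.0006
```

>>> {"fn": "arm_command", "kwargs": {"targets": [[[0.004,0,0.002],[0,0,0],0]]}}

```text
time_s: 6.3
position: [0.5293, -0.2571, 0.1256]
orientation: [0.518, 0.48, 0.52, -0.48]
ft_force: [0.0, 3.8, 9.4]
grip_width: 0.0008
```

>>> {"fn": "arm_command", "kwargs": {"targets": [[[0.004,0,0.002],[0,0,0],0]]}}

```text
time_s: 6.4
position: [0.5294, -0.2585, 0.1218]
orientation: [0.518, 0.481, 0.52, -0.48]
ft_force: [-1.5, 5.9, 10.3]
grip_width: 0.0006
```

>>> {"fn": "arm_command", "kwargs": {"targets": [[[0.004,0,0.001],[0,0,0],0]]}}

```text
time_s: 6.5
position: [0.5295, -0.2595, 0.1181]
orientation: [0.518, 0.481, 0.52, -0.48]
ft_force: [-3.0, 5.8, 14.2]
grip_width: 0.0004
```

>>> {"fn": "arm_command", "kwargs": {"targets": [[[0.004,0,0.001],[0,0,0],0]]}}

```text
time_s: 6.6
position: [0.5296, -0.2605, 0.1147]
orientation: [0.518, 0.481, 0.52, -0.48]
ft_force: [-3.5, 6.5, 18.9]
grip_width: 0.0006
```

>>> {"fn": "arm_command", "kwargs": {"targets": [[[0.003,0,0.001],[0,0,0],0]]}}

```text
time_s: 6.7
position: [0.5297, -0.2612, 0.1121]
orientation: [0.518, 0.481, 0.52, -0.48]
ft_force: [-5.5, 7.5, 21.2]
grip_width: 0.0003
```

```bash
python3 -c "
from h import *
jaw('t5')
for n in('t4','t5'):prof(n)
t=[np.load(f'pics/{n}.npz')['pixels'][222:252,240:320,::-1] for n in('t4','t5')]
cv2.imwrite('pics/j3.png',cv2.resize(np.vstack(t),None,fx=8,fy=8,interpolation=cv2.INTER_CUBIC))"
```

```text
blob y -0.031 0.1385 382
[ 0.5297 -0.2613  0.1119] [-5.4  8.7 20.6] 6.75
[(10, 253), (13, 253), (16, 253), (19, 253), (22, 253), (25, 253), (28, 253), (31, 253), (34, 253), (37, 250), (40, 244), (43, 248), (46, 252), (49, 248), (52, 176), (55, 71), (58, 71), (61, 247), (64, 254), (67, 254), (70, 254), (73, 254), (76, 254), (79, 254), (82, 254), (85, 254), (88, 254), (91, 254), (94, 254), (97, 254), (100, 254), (103, 254), (106, 254), (109, 254), (112, 254), (115, 241), (118, 152), (121, 199), (124, 199)]
[(10, 253), (13, 253), (16, 253), (19, 253), (22, 253), (25, 253), (28, 253), (31, 253), (34, 253), (37, 250), (40, 226), (43, 241), (46, 252), (49, 251), (52, 192), (55, 70), (58, 70), (61, 247), (64, 254), (67, 254), (70, 254), (73, 254), (76, 254), (79, 254), (82, 254), (85, 254), (88, 254), (91, 254), (94, 254), (97, 254), (100, 254), (103, 254), (106, 254), (109, 254), (112, 254), (115, 241), (118, 151), (121, 199), (124, 199)]
```

View pics/j3.png

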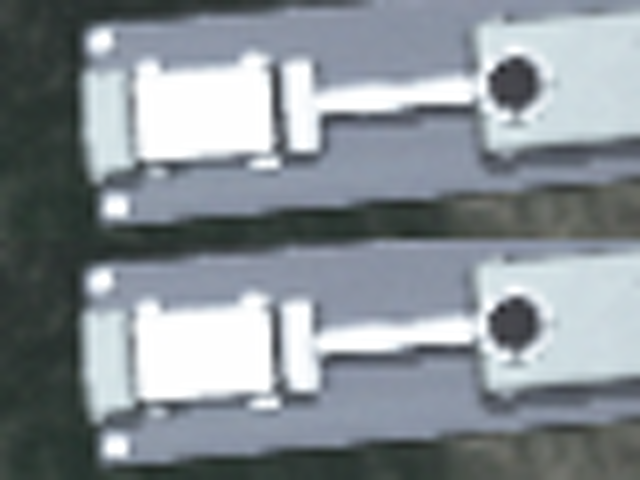

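Under 21 N at half lever the jaw has moved less than 1 mm and no plug shows, only the dark flange at about (275,110), so the cap is home. Lever up, then over the release button.

>>> {"fn": "arm_command", "kwargs": {"targets": [[[-0.02,0,-0.005],[0,0,0],0],[[-0.045,0,-0.01],[0,0,0],0],[[-0.058,0,-0.012],[0,0,0],0],[[-0.058,0,-0.05],[0,0,0],0],[[-0.058,0,-0.1],[0,0,0],0],[[-0.058,0,-0.14],[0,0,0],0],[[-0.058,0.0005,-0.1714],[0,0,0],0],[[-0.058,0.0005,-0.1714],[0,0,0],0],[[-0.045,0.0005,-0.1714],[0,0,0],0],[[-0.045,0.0005,-0.1714],[0,0,0],0]]}}

```text
time_s: 7.75
position: [0.5155, -0.092, 0.1538]
orientation: [0.518, 0.48, 0.52, -0.481]
ft_force: [0.0, 0.8, -1.3]
grip_width: 0.0003
```

```bash
python3 -c "
from h import *
s=snap('wrist','w2');print(get_obs()['ft_force'].round(1),get_obs()['position'].round(4))
cv2.imwrite('pics/j4.png',s['pixels'][:,:,::-1])
go([.5173,-.0904,.1],PSI)"
```

```text
[-0.1  0.3  0.4] [ 0.5158 -0.0923  0.1546]
shift [ 0.0546  0.0018 -0.0017] rot [-0.0008 -0.0011  0.0035] axes [[-0.004, 0.997, 0.077], [0.001, 0.077, -0.997], [-1.0, -0.004, -0.001]]
```

View pics/j4.png

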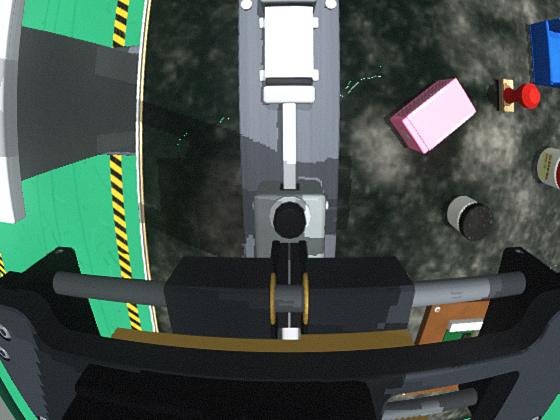

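The button (290,215) is straight ahead of the tips, matching the pad's offset earlier. Press and hold.

>>> {"fn": "arm_command", "kwargs": {"targets": [[[0.03,0.0015,-0.0017],[0,0,0],0],[[0.05,0.0015,-0.0017],[0,0,0],0],[[0.06,0.0015,-0.0017],[0,0,0],0],[[0.066,0.0015,-0.0017],[0,0,0],0],[[0.066,0.0015,-0.0017],[0,0,0],0],[[0.066,0.0015,-0.0017],[0,0,0],0],[[0.066,0.0015,-0.0017],[0,0,0],0],[[0.066,0.0015,-0.0017],[0,0,0],0],[[0.066,0.0015,-0.0017],[0,0,0],0],[[0.066,0.0015,-0.0017],[0,0,0],0]]}}

```text
time_s: 8.8
position: [0.5181, -0.0906, 0.0917]
orientation: [0.518, 0.48, 0.519, -0.481]
ft_force: [-4.3, 0.5, 8.4]
grip_width: 0.0007
```

```bash
python3 -c "
from h import *
jaw('t6');prof('t6')
s=np.load('pics/t6.npz')['pixels'][215:255,240:360,::-1]
s2=snap('scene','s6')['pixels'][200:290,190:370,::-1]
cv2.imwrite('pics/j5.png',np.vstack([cv2.resize(s,(720,240)),cv2.resize(s2,(720,360))]))"
```

```text
blob y 0.0521 0.1379 276
[ 0.5181 -0.0906  0.0917] [-5.   0.7  7.1] 8.85
[(10, 96), (13, 96), (16, 84), (19, 99), (22, 106), (25, 105), (28, 130), (31, 143), (34, 146), (37, 150), (40, 149), (43, 149), (46, 135), (49, 128), (52, 100), (55, 75), (58, 75), (61, 246), (64, 254), (67, 254), (70, 254), (73, 254), (76, 254), (79, 254), (82, 254), (85, 254), (88, 254), (91, 254), (94, 254), (97, 254), (100, 254), (103, 254), (106, 254), (109, 254), (112, 254), (115, 240), (118, 148), (121, 198), (124, 198)]
```

View pics/j5.png

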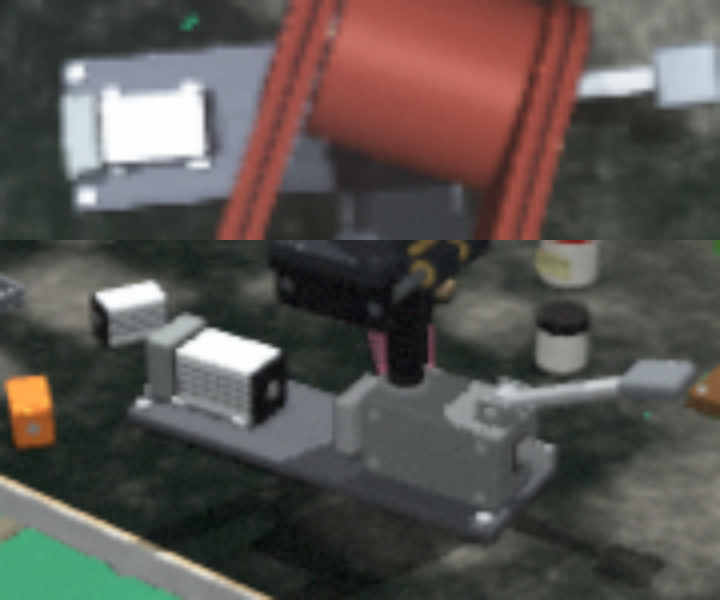

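Jaw has run back to the block and the housing sits with its black cap flush against the anvil side. Hold a little longer and deeper, then lift and go above the housing.

>>> {"fn": "arm_command", "kwargs": {"targets": [[[0.002,0,0],[0,0,0],0],[[0.002,0,0],[0,0,0],0],[[0.002,0,0],[0,0,0],0],[[0.002,0,0],[0,0,0],0],[[0.002,0,0],[0,0,0],0]]}}

```text
time_s: 9.4
position: [0.5184, -0.0906, 0.0912]
orientation: [0.519, 0.48, 0.519, -0.481]
ft_force: [-9.9, 2.6, 17.9]
grip_width: 0.0004
```

>>> {"fn": "arm_command", "kwargs": {"targets": [[[-0.03,0,0],[0,0,0],0],[[-0.06,0,0],[0,0,0],0],[[-0.06,0,-0.04],[0,0,0],1],[[-0.06,0,-0.08],[0,0,0],1],[[-0.06,0,-0.12],[0,0,0],1],[[-0.06,0,-0.1325],[0,0,0],1],[[-0.06,0,-0.1325],[0,0,0],1],[[-0.06,0,-0.1325],[0,0,0],1]]}}

```text
time_s: 10.2
position: [0.5085, 0.0414, 0.149]
orientation: [0.519, 0.48, 0.519, -0.48]
ft_force: [-0.2, 0.2, 0.6]
grip_width: 0.0407
```

```bash
python3 -c "
from h import *
s=dict(np.load('pics/t6.npz'));P=pts(s);Z=P[...,2]
m=(Z>.046)&(Z<.0525)&(s['pixels'].min(-1)>235);m[:222]=0;m[248:]=0;m[:,:245]=0;m[:,280:]=0
q=P[m][:,:2].astype(np.float32);r=cv2.minAreaRect(q);print(r,q.mean(0),np.ptp(q,0))
w=snap('wrist','w3');print(get_obs()['position'],get_obs()['ft_force'].round(1),get_obs()['grip_width'])
t=snap('top','t7')
cv2.imwrite('pics/j6.png',np.vstack([w['pixels'][...,::-1],cv2.resize(t['pixels'][220:250,240:340,::-1],(560,168))]))
go([*pw(0,.0865),.035],PSI)"
```

```text
((0.5066224336624146, 0.042710840702056885), (0.03454466909170151, 0.05492079630494118), 4.889039993286133) [0.5060457  0.04247773] [0.03464934 0.05544672]
[0.50843768 0.04104936 0.1488924 ] [ 0.2  0.2 -0.2] 0.04452046732218465
shift [ 0.1138 -0.0018 -0.0008] rot [-0.001   0.0006  0.    ] axes [[0.0, 0.997, 0.076], [-0.001, 0.076, -0.997], [-1.0, -0.0, 0.001]]
```

View pics/j6.png

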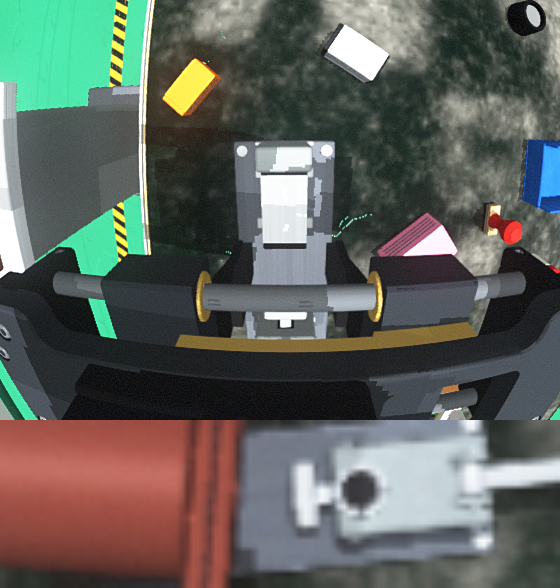

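The jaw is fully back (about 30 mm behind where it started) and the open fingers straddle the housing at (284,210). Descend and grasp.

>>> {"fn": "arm_command", "kwargs": {"targets": [[[0.01,-0.0018,-0.0015],[0,0,0],1],[[0.03,-0.0018,-0.0015],[0,0,0],1],[[0.05,-0.0018,-0.0015],[0,0,0],1],[[0.075,-0.0018,-0.0015],[0,0,0],1],[[0.095,-0.0018,-0.0015],[0,0,0],1],[[0.108,-0.0018,-0.0015],[0,0,0],1],[[0.114,-0.0018,-0.0015],[0,0,0],1],[[0.114,-0.0018,-0.0015],[0,0,0],1],[[0.114,-0.0018,-0.0015],[0,0,0],1]]}}

```text
time_s: 11.2
position: [0.5068, 0.0436, 0.0355]
orientation: [0.519, 0.48, 0.519, -0.48]
ft_force: [-0.4, -0.9, 0.3]
grip_width: 0.0868
```

>>> {"fn": "arm_command", "kwargs": {"targets": [[[0,0,0],[0,0,0],0.3],[[0,0,0],[0,0,0],0.2],[[0,0,0],[0,0,0],0.2],[[0,0,0],[0,0,0],0.2],[[0,0,0],[0,0,0],0.2],[[0,0,0],[0,0,0],0.2],[[0,0,0],[0,0,0],0.2],[[0,0,0],[0,0,0],0.2]]}}

```text
time_s: 12.0
position: [0.5057, 0.0437, 0.0347]
orientation: [0.519, 0.48, 0.519, -0.48]
ft_force: [-2.5, -0.3, 1.6]
grip_width: 0.0358
```

Gripped at 36 mm. Lift.

>>> {"fn": "arm_command", "kwargs": {"targets": [[[-0.01,0,0],[0,0,0],0.2],[[-0.03,0,0],[0,0,0],0.2],[[-0.055,0,0],[0,0,0],0.2],[[-0.08,0,0],[0,0,0],0.2],[[-0.1,0,0],[0,0,0],0.2],[[-0.1,0.001,-0.03],[0,0,0],0.2],[[-0.1,0.002,-0.065],[0.04,0,0],0.2],[[-0.1,0.003,-0.1],[0.08,0,0],0.2],[[-0.1,0.004,-0.14],[0.12,0,0],0.2],[[-0.1,0.005,-0.18],[0.1775,0,0],0.2]]}}

```text
time_s: 13.0
position: [0.4969, 0.225, 0.1354]
orientation: [0.474, 0.525, 0.474, -0.525]
ft_force: [0.5, 0.2, -2.1]
grip_width: 0.0359
```

```bash
python3 -c "
from h import *
print(get_obs()['grip_width'],get_obs()['position'],get_obs()['ft_force'])
go([.4889,.3486,.13],-.1)"
```

```text
0.03589193152178164 [0.49690159 0.22502581 0.13542185] [ 0.52061305  0.19429656 -2.07948642]
shift [ 0.0055 -0.0205 -0.1221] rot [-0.002  -0.0003 -0.0005] axes [[0.001, 0.995, -0.102], [0.0, -0.102, -0.995], [-1.0, 0.001, -0.0]]
```

>>> {"fn": "arm_command", "kwargs": {"targets": [[[0,-0.007,-0.04],[0,0,0],0.2],[[0,-0.014,-0.08],[0,0,0],0.2],[[0,-0.02,-0.11],[0,0,0],0.2],[[0.01,-0.0205,-0.122],[0,0,0],0.2],[[0.03,-0.0205,-0.122],[0,0,0],0.2],[[0.05,-0.0205,-0.122],[0,0,0],0.2],[[0.06,-0.0205,-0.122],[0,0,0],0.2],[[0.06,-0.0205,-0.122],[0,0,0],0.2]]}}

```text
time_s: 13.8
position: [0.4875, 0.3456, 0.0726]
orientation: [-0.474, -0.523, -0.475, 0.526]
ft_force: [-1.0, 0.2, -1.4]
grip_width: 0.036
```

```bash
python3 -c "
from h import *
w=snap('wrist','w4');s=snap('scene','s4')
print(get_obs()['grip_width'],get_obs()['position'],get_obs()['ft_force'])
cv2.imwrite('pics/j7.png',np.vstack([w['pixels'][100:,:,::-1],cv2.resize(s['pixels'][160:250,100:280,::-1],(560,280))]))
go([.4889,.3486,.0267],-.1)"
```

```text
0.03613458337251668 [0.48920921 0.34668106 0.07518351] [-0.9151492   0.42849616 -2.16725882]
shift [ 0.0485 -0.0005 -0.0019] rot [-0.0002 -0.     -0.0001] axes [[0.0, 0.995, -0.1], [0.0, -0.1, -0.995], [-1.0, 0.0, -0.0]]
```

View pics/j7.png

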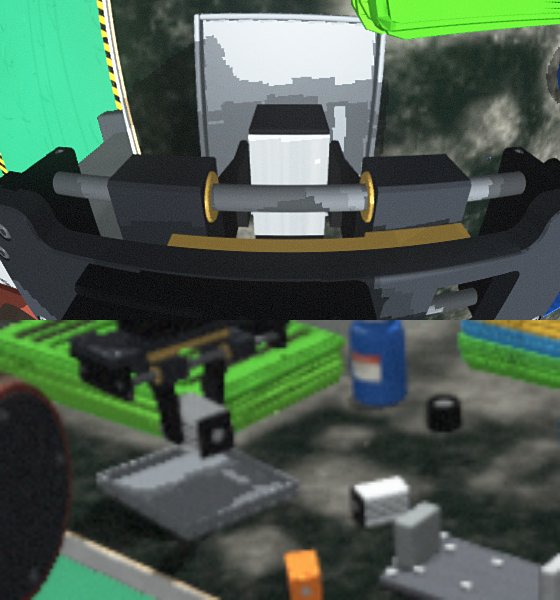

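The housing hangs level over the middle of the tray, with clear gaps to both side walls. Lower it slowly.

>>> {"fn": "arm_command", "kwargs": {"targets": [[[0.015,0,-0.002],[0,0,0],0.2],[[0.028,0,-0.002],[0,0,0],0.2],[[0.036,0,-0.002],[0,0,0],0.2],[[0.041,0,-0.002],[0,0,0],0.2],[[0.044,0,-0.002],[0,0,0],0.2],[[0.045,0,-0.002],[0,0,0],0.2]]}}

```text
time_s: 14.5
position: [0.4889, 0.3489, 0.0294]
orientation: [-0.474, -0.524, -0.475, 0.524]
ft_force: [0.1, 0.2, -1.2]
grip_width: 0.0358
```

>>> {"fn": "arm_command", "kwargs": {"targets": [[[0.001,0,0],[0,0,0],0.2],[[0.002,0,0],[0,0,0],0.2],[[0.002,0,0],[0,0,0],0.2]]}}

```text
time_s: 14.8
position: [0.4892, 0.3491, 0.0281]
orientation: [0.475, 0.524, 0.474, -0.524]
ft_force: [0.8, 0.1, -1.7]
grip_width: 0.0357
```

>>> {"fn": "arm_command", "kwargs": {"targets": [[[0.001,0,0],[0,0,0],0.2],[[0.002,0,0],[0,0,0],0.2],[[0.002,0,0],[0,0,0],0.2]]}}

```text
time_s: 15.1
position: [0.4893, 0.3492, 0.0268]
orientation: [0.475, 0.524, 0.474, -0.524]
ft_force: [-2.3, -1.6, 4.5]
grip_width: 0.0361
```

Contact with the floor (the force turned positive). Release gently and rise.

>>> {"fn": "arm_command", "kwargs": {"targets": [[[0,0,0],[0,0,0],0.46],[[0,0,0],[0,0,0],0.54],[[0,0,0],[0,0,0],0.6],[[0,0,0],[0,0,0],0.6],[[0,0,0],[0,0,0],0.6],[[-0.015,0,0],[0,0,0],0.6],[[-0.04,0,0],[0,0,0],0.6],[[-0.08,0,0],[0,0,0],0.6],[[-0.12,0,0],[0,0,0],0.6],[[-0.15,0,0],[0,0,0],0.6]]}}

```text
time_s: 16.1
position: [0.4899, 0.3495, 0.1801]
orientation: [0.475, 0.526, 0.474, -0.523]
ft_force: [-0.2, 0.5, 0.1]
grip_width: 0.0523
```

>>> {"fn": "arm_command", "kwargs": {"targets": [[[0,0,0.04],[0,0,0],0.6],[[0,0,0.08],[0,0,0],0.6],[[0,0,0.12],[0,0,0],0.6],[[0,0,0.16],[0,0,0],0.6],[[0,0,0.2],[0,0,0],0.6],[[0,0,0.2],[0,0,0],0.6],[[0,0,0.2],[0,0,0],0.6]]}}

```text
time_s: 16.8
position: [0.4696, 0.1494, 0.1771]
orientation: [0.474, 0.525, 0.474, -0.524]
ft_force: [0.5, 0.2, 0.3]
grip_width: 0.0521
```

```bash
python3 -c "
from h import *
t=snap('top','t9');s=snap('scene','s9');P=pts(t);Z=P[...,2]
m=(Z>.034)&(Z<.05);m[:225]=0;m[260:]=0;m[:,:160]=0;m[:,202:]=0
print(m.sum(),cv2.minAreaRect(P[m][:,:2].astype(np.float32)),np.median(Z[m]),get_obs()['ft_force'].round(1),get_obs()['time_s'])
cv2.imwrite('pics/j8.png',np.vstack([cv2.resize(t['pixels'][215:270,150:370,::-1],(720,180)),cv2.resize(s['pixels'][150:290,100:380,::-1],(720,360))]))"
```

```text
104 ((0.4907916784286499, 0.3598235845565796), (0.036565352231264114, 0.03499414771795273), 87.84469604492188) 0.041578589824698975 [-0.5  0.  -0.2] 16.9
```

View pics/j8.png

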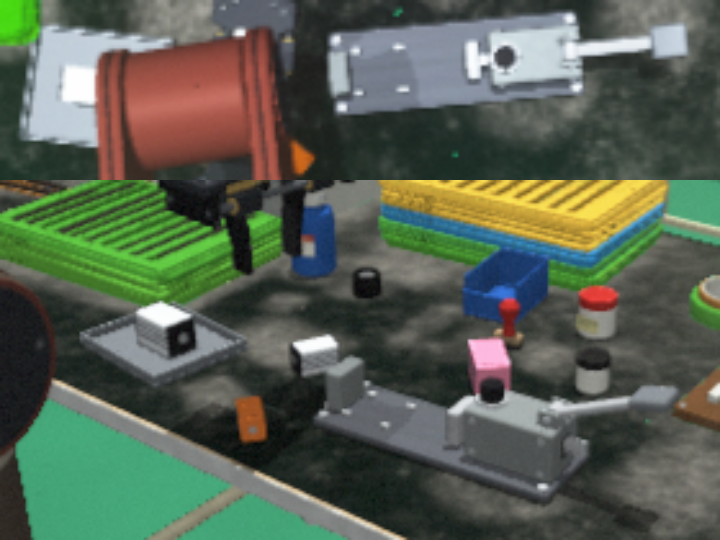

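The housing lies flat in the tray at about (165,330), cap flush. The jaw is back against the block and the bystanders are where they were.

```bash
python3 -c "
from bench import *
print(sign_off())"
```

```text
the job is handed in; nothing more can be done
None
```

The end cap is pressed home, the jaw has been released, and the housing is set down in the grey tray. The job was handed in at about 17 s of the 64 s allowed; sign-off gave no verdict.

- **Pumping:** I gave three full strokes, then a fourth that went hard about half-way down. At 21 N on the lever the jaw moved less than 1 mm and no plug showed between cap and housing.
- **Release:** I held the button right down for over a second. The top view then showed the jaw about 30 mm behind where it started, which is fully back as near as the picture can tell.
- **Tray:** I gripped the housing across its 36 mm sides and lowered it until the floor just pushed back (4.5 N). Its top then measured 41.6 mm above the bench, against 42 mm expected when lying flat, and it is within a few millimetres of the tray centre. In the last top view the arm hid half of it, so the lengthwise position rests on the gripper's position when it let go.
- **Bench:** In the last pictures the loupe, stamp and jar looked untouched. The tape roll was outside that picture, but the arm never went near it. The gripper was clear of everything with no force on it.

No check failed or disagreed with another. The cap and jaw positions were judged from pictures only, to within a few millimetres, plus the lever going hard for the cap.

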